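# Refit the retaining ring on a revolving cake stand with circlip pliers

### The arm

A 6-joint arm with a two-finger parallel gripper is mounted at the origin on the work surface; the furniture and walls round the work are solid. World frame = base frame: x ahead of the robot, y to its left, z up, the work surface at z = 0. Lengths are in m, angles in degrees, forces in N, time in s.
With the tool pointing down it reaches from about 0.25 to 0.725 m from the base axis. Payload 9.7 kg.
Tool frame: the origin (TCP) lies midway between the tips of the shut fingers; the grasp point (between the pads) lies bot.hold_point_z behind it (bot.hold_point_z is the distance from the TCP to the grasp point, in m); z points along the fingers, y is the line along which they close (so a half turn about z gives the same grasp; the last joint's range is limited). The gripper opens to 85 mm and grips with 20 to 120 N. Pads are 22 mm wide; open, the fingers measure 114 mm over their backs; the gripper's body (76 mm by 85 mm) begins 54 mm behind the grasp point. The pads swing forward as they close: fully open they stand 13 mm farther back than shut.
Start: joints at [-69.271, 4.979, 10.078, 95.1, 0, 90], TCP at [0.195, -0.514, 0.231] pointing down, gripper open.
Joint ranges: [-179.16, 179.16], [-48.56, 103.87], [-65.8, 70.77], [-126.05, 130.52], [-82.76, 87.17], [-180, 180]. Speed limits (degrees/s): [127.2, 127.2, 147.25, 180, 180, 180].

### API

Orientations are given as [roll, pitch, yaw] about the fixed x, y, z axes, in that order (R = Rz(yaw) Ry(pitch) Rx(roll)).
In Python, from workcell import bot, camera, camera_model, ticket gives the robot as it stands.
- The arm moves only by the tool send_rows, never from a script. Its argument "targets" is text: rows parted by semicolons, each of 5 numbers parted by spaces: the shift along the tool's x, y, z in mm, then the turn about the tool's z in degrees, then the closure in counts, from 0 (fully open) to 255 (shut). A call has 1 to 20 rows; each row is the pose to reach, as a shift and turn from the pose commanded when the call began, along the tool's axes at that moment; what a row does not reach only later rows make up. A row lasts 1/8 s, in which the tool goes at most 62.5 mm and 10.7 degrees, less where a joint would pass 70% of its speed; a pose out of reach is approached as far as the arm can. A call with a gripper value outside its range is refused whole. The fingers move at their own pace and stop on an object; "newtons" is the grip in N (left out, the last holds). Time passes only in rows, so rows that repeat a pose let the fingers close. It gives the time, the measured TCP pose, the force, the opening and the grip force at its end, in the units of the state.
- bot.get_obs(): the state, without advancing time (a new reading comes with each control period).
- camera(name): name is "scene" or "top" or "wrist"; returns the picture (400x640x3 uint8, blue, green, red); there is no depth.
- camera_model(name): a dict with "K" (3x3 intrinsics, pixels), "pose" (4x4, takes a point from camera to world coordinates); the wrist camera has in their place "T_tool_cam" (4x4, takes a point from camera to tool coordinates, whose origin is the TCP and whose axes are the flange's). Camera axes: x right, y down, z forward; pixel columns grow to the right and rows downward; lengths in m; the calibration is good to about 2 mm. A picture is of the moment at which its call begins: read the wrist's pose just before it. camera_model takes no time and is no camera call.
- ticket.job_done(): hands the job in; it is judged then, once.
The state is a dict: "time": time; "q": joint angles; "qd": joint speeds; "joint_efforts": joint torques, N m; "ee_pos": TCP position; "tcp_rot": TCP orientation; "wrist_force": force on the tool from outside, world axes, zero at the start; "torque": the same for the moment, N m; "opening": finger opening in m; "grasp_force": force on a finger pad.
Only numpy, scipy, OpenCV 4.12 (cv2) and the standard library are available. Lean on these libraries where they do the work, as an engineer would, in place of code of your own. Each camera call takes 0.05 s, during which the arm holds its last target. There are 200 camera calls.

### The job

The turning disc of the revolving cake stand is back on its spindle and only its retaining ring is missing. Slide open the clear lid of the small parts box, take the circlip pliers from their block, put their tips into the ring's two eyes, squeeze to spread it and lift it out, without touching the ring with the fingers. Lower it level and gently over the spindle until it lies lightly on the washer, at the groove, and finish there still gripping the pliers with the ring held spread, so that I can check the washer before it is let snap in; leave the loose jars and the tin standing where they are.

Things in the scene. Friction and masses are not known exactly. Their poses are not given: they have to be found in the camera images.
- ring: dark steel circlip, 4 mm thick, 36 g, flat on the cork in the box's +x compartment, 12 mm above the table. Origin: centre of its underside; -x points to the gap with the two eyes. At rest 26 mm inside, 38 mm outside. Two sprung arms on a back piece; spreading takes 3 to 7 N at each eye. Fully spread, its opening clears the spindle by about 1 mm all round and is centred at x = -2 mm
- eye_l (a point): centre of one eye, halfway through the 4 mm thickness. At rest it is at x = -20, y = +11 mm of the ring; the eye is 12 mm across with a through hole 6.4 mm wide. Fully spread by the pliers the eyes' centres stand about 34 mm apart at x = -18 mm
- eye_r (a point): centre of the other eye, at x = -20, y = -11 mm of the ring at rest
- pliers: circlip pliers, red handles, nose down in the block, 100 g. Origin: midway between the tips at the shoulders, 18 mm above the table at the start; below them two pins (3 mm thick, round ends) reach 4.4 mm down, at rest at y = +9 and -9 mm, x = 0. z up to the handles. Jaws 10 mm thick in x; +x and -x sides alike. Squeezing the handles along y spreads the pins, to y = +20 and -20 mm at the stop
- handles (a point): place to grip, between the handles, 120 mm above the pliers' origin: 57 mm over the handles at rest, 36 mm at the stop; handles 14 mm wide in x, from 30 mm below to 30 mm above here. Spring 7 N, with the ring up to 17 N: 20 N squeezes to the stop. Held at a set opening of 52 to 54 mm the pins fit the eyes at rest. Squeezed on to the stop the tips sink some 4 mm below the fingers: rise with them
- lever_l (a joint): how far each handle is squeezed: 0 at rest, 0.175 rad at the stop; each pin moves outward 1 mm per 0.016 rad; 0.03 to 0.04 rad suits the eyes of the ring at rest
- tool_block: beech block 60 x 96 mm and 70 mm high, fixed, at the robot's right; the nose of the pliers hangs in its pocket (14 mm in x, 58 mm in y), their pivot resting on its top. Origin: centre of its underside. An upright wooden case 185 mm high stands between it and the cake stand, tall bottles round about: carry the pliers above them
- parts_box: wooden small-parts box 150 x 80 mm and 37 mm high, fixed, at the robot's left, open above but for its clear sliding lid. Origin: centre of its underside; the ring lies in the compartment at +x (inside x = -3 to +69 mm, 66 mm wide between the lid's grooves), other spares at -x
- lid (a joint): how far the clear lid has slid open toward the box's own -x end, m: 0 closed, 0.085 fully open (open it fully), about 1 N of friction; it stays where it is left
- lid_knob (a point): middle of the lid's black knob, 16 mm in diameter, 18 mm high, standing on the lid with its top 52 mm above the table; the lid's top is at 34 mm
- cake_stand: revolving cake stand without its plate: fixed dark foot, upright steel spindle, turning beech disc 120 mm across with its top 56 mm above the table. Origin: on the spindle's axis at the table. A wire basket 170 mm high stands close behind it
- groove (a point): point on the spindle's axis at the top of the steel washer (60 mm across), 63 mm above the table: the lower edge of the 6 mm high groove (23 mm across). Above the groove the spindle is 27 mm across up to 78 mm, then tapers to 19 mm at its end, 85 mm above the table
- spice_a: loose spice jar with yellow lid, 45 mm across, 107 mm high, at the robot's right
- shaker: loose spice shaker with white cap, 57 mm across, 103 mm high, at the robot's right
- small_jar: loose small clear jar with yellow lid, 52 mm across, 70 mm high, near the cake stand
- tin: loose food tin, 75 mm across, 58 mm high, at the robot's right
Not all that is in view belongs to the job. What is shaped like the cake_stand but turquoise is not meant.

How it is judged:
By the outcome, as a careful person would: the job done as asked, in the order asked, and still so for the second after the job is handed in, while the arm keeps its last pose, push and grip.
It also fails if it takes over 67 s, if anything falls off the work surface, if the arm or the gripper's body presses on something with over 40 N, if the wrist force passes 120 N, or if a joint passes its speed limit or range.

## Working session

There is one attempt and no reset: what is moved stays moved. The work goes in short steps, Python scripts to look and compute and a tool call to move; the robot and the scene stay as the last step left them, time stands still between calls to the robot, and variables do not carry over. Pictures are saved under pics/ and viewed, at most 10 in all, crops included, and the job is handed in when it is done.

Besides the shell and the picture viewer there is one more tool, called after "Request:" as name(argument=value, ...) on one line, values as JSON. send_rows: Moves the arm, as the interface text tells. Its arguments: {"type":"object","properties":{"targets":{"type":"string"},"newtons":{"type":"number"}},"required":["targets"]}

```bash
mkdir -p pics; ls; cat > h.py <<'E'
import numpy as np, cv2
from workcell import bot, camera, camera_model, ticket
from scipy.spatial.transform import Rotation as R
def tool():
    o=bot.get_obs(); T=np.eye(4); T[:3,:3]=R.from_euler('xyz',o['tcp_rot'],degrees=True).as_matrix(); T[:3,3]=o['ee_pos']; return T,o
def campose(name):
    m=camera_model(name)
    return np.array(m['K']), (np.array(m['pose']) if 'pose' in m else tool()[0]@np.array(m['T_tool_cam']))
def ray(K,P,uv,z):
    d=P[:3,:3]@np.linalg.inv(K)@np.array([uv[0],uv[1],1.]); return P[:3,3]+d*(z-P[2,3])/d[2]
def proj(K,P,X):
    p=K@(np.linalg.inv(P)@np.append(X,1))[:3]; return p[:2]/p[2]
E
python3 - <<'E'
from h import *
print(bot.get_obs(), bot.hold_point_z)
for n in ['scene','top','wrist']:
    K,P=campose(n); print(n,K.round(1).tolist(),P.round(3).tolist())
a=camera('top');b=camera('scene');cv2.imwrite('pics/top0.png',a);cv2.imwrite('pics/scene0.png',b)
print(camera_model('wrist'))
E
```

```text
pics
{'time': 0.0, 'q': array([-6.92685360e+01,  5.01020328e+00,  1.00333441e+01,  9.50993030e+01,
       -1.02392598e-03,  9.00002242e+01]), 'qd': array([ 0.08334871, -0.0154512 ,  0.0555671 , -0.07108167, -0.05746189,
        0.04188427]), 'joint_efforts': array([ 6.63362644e-04, -5.20389819e+01,  4.64806831e+01,  1.62132690e-02,
        4.04433308e-05, -1.31137895e-05]), 'ee_pos': array([ 0.1946056 , -0.51416907,  0.23058173]), 'tcp_rot': array([-1.79923838e+02,  1.02422305e-03,  2.07312412e+01]), 'wrist_force': array([-0.13898699,  1.10159223, -0.75932013]), 'torque': array([ 0.03274675, -0.02419605, -0.01243747]), 'grasp_force': 0.0, 'opening': 0.08540900333387945} 0.0187
scene [[423.4, 0.0, 320.0], [0.0, 423.4, 200.8], [0.0, 0.0, 1.0]] [[-0.794, -0.385, 0.471, -0.222], [-0.608, 0.525, -0.596, 0.654], [-0.018, -0.759, -0.65, 0.925], [0.0, 0.0, 0.0, 1.0]]
top [[451.1, 0.0, 314.5], [0.0, 451.1, 194.8], [0.0, 0.0, 1.0]] [[-0.024, -0.981, 0.191, 0.098], [-1.0, 0.024, -0.0, -0.098], [-0.004, -0.191, -0.982, 1.406], [0.0, 0.0, 0.0, 1.0]]
wrist [[334.6, 0.0, 316.8], [0.0, 334.6, 197.9], [0.0, 0.0, 1.0]] [[0.352, -0.897, -0.267, 0.262], [-0.936, -0.338, -0.1, -0.488], [-0.0, 0.285, -0.958, 0.375], [0.0, 0.0, 0.0, 1.0]]
{'K': array([[334.63927728,   0.        , 316.78190922],
       [  0.        , 334.63927728, 197.86501252],
       [  0.        ,   0.        ,   1.        ]]), 'T_tool_cam': array([[-1.78393947e-03, -9.58460590e-01, -2.85219416e-01,
         7.22635988e-02],
       [ 9.99998011e-01, -1.96435983e-03,  3.46489578e-04,
        -4.80018090e-04],
       [-8.92370169e-04, -2.85218231e-01,  9.58462187e-01,
        -1.44511301e-01],
       [ 0.00000000e+00,  0.00000000e+00,  0.00000000e+00,
         1.00000000e+00]])}
```

View pics/top0.png

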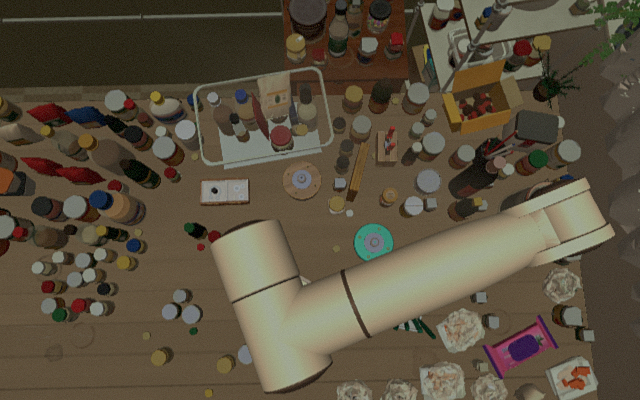

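View pics/scene0.png

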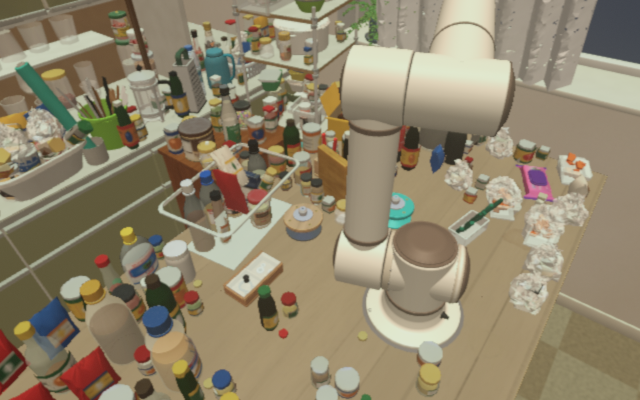

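The top view shows the parts box at (225,191), the cake stand at (302,180), the tool block with red handles at (388,145), and the upright case at (357,170). I'll zoom in to measure.

```bash
python3 - <<'E'
from h import *
a=cv2.imread('pics/top0.png')
c1=cv2.resize(a[165:215,190:330],None,fx=5.6,fy=5.6,interpolation=cv2.INTER_CUBIC)
c2=cv2.resize(a[100:150+10,340:480],None,fx=5.6,fy=5.6,interpolation=cv2.INTER_CUBIC)[:310]
cv2.imwrite('pics/c.png',np.vstack([c1,c2]))
K,P=campose('top')
for n,uv,z in [('box',(225,191),.035),('stand',(302,180),.085),('block',(388,147),.07),('case',(357,170),.185),('tur',(374,240),.06)]: print(n,ray(K,P,uv,z).round(3))
E
```

```text
box [0.385 0.179 0.035]
stand [ 0.402 -0.062  0.085]
block [ 0.503 -0.328  0.07 ]
case [ 0.404 -0.218  0.185]
tur [ 0.219 -0.272  0.06 ]
```

View pics/c.png

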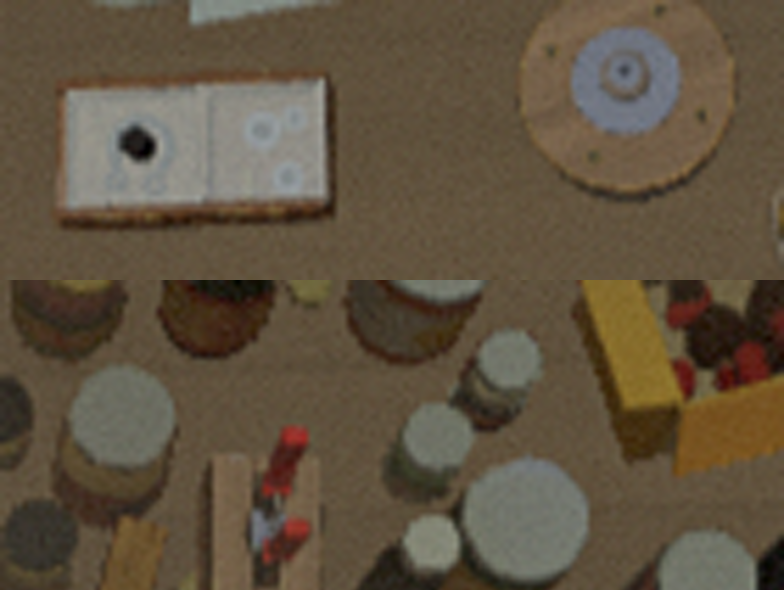

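The crop shows the knob at (137,143). The ring is beneath it with its eyes at (115,182) and (157,182), so the box's +x is at image left (world +y) and the ring gap faces world -x. The pliers' handles are at about (293,440) and (295,535).

```bash
cat >> h.py <<'E'
def shift(pos,yaw):
    "print tool-axis shift (mm) and turn (deg) to a world TCP pose pointing down"
    T,o=tool(); d=T[:3,:3].T@(np.array(pos)-T[:3,3])*1000
    t=(o['tcp_rot'][2]-yaw+180)%360-180
    print('at',o['ee_pos'].round(4),o['tcp_rot'].round(2),'q6',o['q'][5].round(1),'t',o['time'],'-> shift',d.round(1),'turn',round(t,1))
E
python3 - <<'E'
from h import *
K,P=campose('top')
g=lambda u,v:(u/5.6+190-.4,v/5.6+165-.4)
g2=lambda u,v:(u/5.6+340-.4,(v-280)/5.6+100-.4)
c=[ray(K,P,g(*p),.037) for p in [(60,85),(328,78),(330,212),(60,218)]]
print(np.round(c,3),np.mean(c,0).round(3))
for n,uv,z in [('knob',g(137,143),.052),('spindle',g(624,70),.085),('washer',g(627,80),.063),('eyeL',g(115,182),.014),('eyeR',g(157,182),.014),('h1',g2(295,435),.15),('h2',g2(298,530),.15),
 ('blk',g2(215,458),.07),('blk',g2(318,462),.07),('case',g2(120,520),.185),('case',g2(165,525),.185)]: print(n,ray(K,P,uv,z).round(4))
E
```

```text
[[0.422 0.256 0.037]
 [0.422 0.107 0.037]
 [0.346 0.106 0.037]
 [0.347 0.254 0.037]] [0.384 0.181 0.037]
knob [0.3847 0.2094 0.052 ]
spindle [ 0.4113 -0.0591  0.085 ]
washer [ 0.4109 -0.06    0.063 ]
eyeL [0.3707 0.2299 0.014 ]
eyeR [0.3701 0.2063 0.014 ]
h1 [ 0.5387 -0.3302  0.15  ]
h2 [ 0.4871 -0.3289  0.15  ]
blk [ 0.5545 -0.3     0.07  ]
blk [ 0.5507 -0.3568  0.07  ]
case [ 0.4838 -0.2332  0.185 ]
case [ 0.4806 -0.2557  0.185 ]
```

```bash
python3 - <<'E'
from h import *
shift([.385,.212,.20],0)
E
```

```text
at [ 0.1946 -0.5142  0.2306] [-179.93   -0.     20.73] q6 90.0 t 0.1 -> shift [ 435.1 -611.7   31.4] turn 20.7
```

Request:
send_rows(targets="30 -30 -60 5 120; 90 -110 -80 10 120; 130 -170 -80 15 120; 180 -230 -80 20 120; 220 -290 -80 20.7 120; 260 -350 -80 20.7 120; 300 -410 -80 20.7 120; 340 -470 -70 20.7 120; 375 -525 -50 20.7 120; 410 -570 -20 20.7 120; 435 -611.7 10 20.7 120; 435 -611.7 31.4 20.7 120; 435 -611.7 31.4 20.7 120; 435 -611.7 31.4 20.7 120; 435 -611.7 31.4 20.7 120", newtons=20)

```text
time: 1.98
ee_pos: [0.3901, 0.0392, 0.2114]
tcp_rot: [-177.4, 0.1, 3.9]
wrist_force: [-0.1, -0.2, 0.3]
opening: 0.0453
grasp_force: 0.0
```

```bash
python3 - <<'E'
from h import *
T,o=tool();print(o['ee_pos'],o['tcp_rot'],o['q'].round(1),o['time'],o['opening'])
im=camera('wrist');cv2.imwrite('pics/w1.png',im)
K,P=campose('wrist');np.savez('w1.npz',K=K,P=P)
E
```

```text
[0.39007818 0.03915084 0.21139312] [-1.77373177e+02  9.17823412e-02  3.87842931e+00] [  3.8 -16.8 -12.1  94.8   2.6 179.9] 1.975 0.04530235233239009
```

View pics/w1.png

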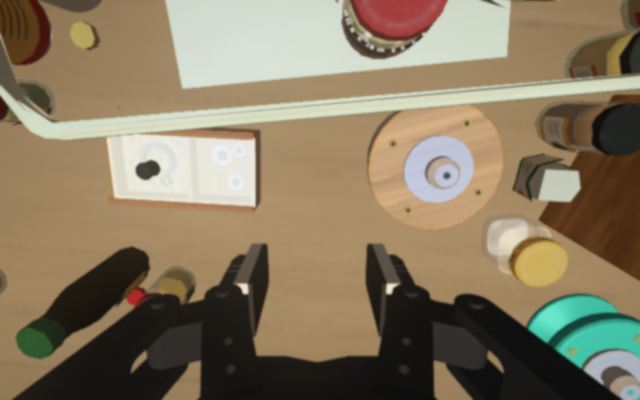

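q6 ran to its limit at yaw 0, so I'll use yaw 180 instead. The wrist view shows the knob at (148,170), the spindle top at (447,175), and the box with the ring's eyes at lower left and right of it.

```bash
python3 - <<'E'
from h import *
d=np.load('w1.npz');K,P=d['K'],d['P']
for n,uv,z in [('knob',(148,170),.052),('spindle',(447,175),.085),('washer',(439,169),.063),('disc',(435.5,167),.056),('boxTL',(109,137),.037),('TR',(258,131),.037),('BR',(257,208),.037),('BL',(112,200),.037),('rim',(447,90),.17),('jar',(540,262),.07)]: print(n,ray(K,P,uv,z).round(4))
shift([.385,.212,.20],180)
E
```

```text
knob [0.3861 0.2066 0.052 ]
spindle [ 0.409  -0.0594  0.085 ]
washer [ 0.4094 -0.0596  0.063 ]
disc [ 0.4097 -0.0585  0.056 ]
boxTL [0.4123 0.2508 0.037 ]
TR [0.4282 0.1057 0.037 ]
BR [0.3514 0.1056 0.037 ]
BL [0.3479 0.2552 0.037 ]
rim [ 0.4706 -0.0209  0.17  ]
jar [ 0.3319 -0.1624  0.07  ]
at [0.3902 0.0392 0.2108] [-1.7737e+02  1.2000e-01  3.8800e+00] q6 179.9 t 2.025 -> shift [   6.5 -172.1   18.7] turn -176.1
```

Request:
send_rows(targets="0 0 0 -10 120; 0 0 0 -20 120; 0 0 0 -30 120; 0 0 0 -40 120; 0 0 0 -40 120")

```text
time: 2.65
ee_pos: [0.39, 0.0391, 0.2122]
tcp_rot: [-178.0, -1.7, 43.8]
wrist_force: [-0.4, 0.6, -0.6]
opening: 0.0452
grasp_force: 0.0
```

```bash
python3 - <<'E'
from h import *
shift([.385,.209,.15],180)
print(bot.get_obs()['q'].round(2))
E
```

```text
at [0.39   0.0391 0.2122] [-177.96   -1.65   43.78] q6 140.0 t 2.65 -> shift [ 112.1 -123.7   69.9] turn -136.2
[  3.82 -16.87 -12.09  94.82   2.62 140.01]
```

The q6 stop left a 2.6° tilt in the commanded pose, through q5. I'll turn to the opposite stop, which should lean it back the other way.

Request:
send_rows(targets="0 0 0 -10.6 120; 0 0 0 -21.2 120; 0 0 0 -31.8 120; 0 0 0 -42.4 120; 0 0 0 -53 120; 0 0 0 -63.6 120; 0 0 0 -74.2 120; 0 0 0 -84.8 120; 0 0 0 -95.4 120; 0 0 0 -106 120; 0 0 0 -116.6 120; 0 0 0 -127.2 120; 0 0 0 -137.8 120; 0 0 0 -148.4 120; 0 0 0 -159 120; 0 0 0 -169.6 120")

```text
time: 4.65
ee_pos: [0.39, 0.0392, 0.212]
tcp_rot: [177.7, 1.2, -146.5]
wrist_force: [-0.3, -0.5, -0.3]
opening: 0.0455
grasp_force: 0.0
```

Request:
send_rows(targets="0 0 0 -10.6 120; 0 0 0 -21.2 120; 0 0 0 -31.8 120; 0 0 0 -42.4 120; 0 0 0 -53 120; 0 0 0 -63.6 120; 0 0 0 -74.2 120; 0 0 0 -84.8 120; 0 0 0 -95.4 120; 0 0 0 -106 120; 0 0 0 -116.6 120; 0 0 0 -127.2 120; 0 0 0 -137.8 120; 0 0 0 -148.4 120; 0 0 0 -151 120")

```text
time: 6.52
ee_pos: [0.3898, 0.0421, 0.2119]
tcp_rot: [-177.5, 0.0, 4.1]
wrist_force: [0.6, 0.5, -0.1]
opening: 0.0453
grasp_force: 0.0
```

```bash
python3 - <<'E'
from h import *
o=bot.get_obs();print(o['ee_pos'],o['tcp_rot'],o['q'].round(2),o['time'])
E
```

```text
[0.38976373 0.04209963 0.21193333] [-1.77509127e+02  4.26100944e-02  4.11815467e+00] [   4.35  -16.88  -12.12   94.78    2.49 -179.76] 6.525
```

Request:
send_rows(targets="0 20 0 -2 120; 0 40 0 -2 120; 0 60 0 -2 120; 0 60 0 -2 120")

```text
time: 7.02
ee_pos: [0.3915, 0.0265, 0.2089]
tcp_rot: [-179.4, 0.0, 3.4]
wrist_force: [1.1, 0.4, 0.1]
opening: 0.0451
grasp_force: 0.0
```

```bash
python3 - <<'E'
from h import *
o=bot.get_obs();print(o['ee_pos'],o['tcp_rot'],o['q'].round(2),o['time'])
E
```

```text
[0.39150383 0.02649365 0.20894544] [-1.79436174e+02  3.09062768e-02  3.35726242e+00] [   3.46  -16.86  -12.41   94.47    0.56 -179.9 ] 7.025
```

Request:
send_rows(targets="0 18 0 -1 120; 0 18 0 -1 120; 0 18 0 -1 120")

```text
time: 7.4
ee_pos: [0.3917, 0.0242, 0.2089]
tcp_rot: [179.9, 0.0, 3.5]
wrist_force: [-0.6, -0.3, 1.7]
opening: 0.045
grasp_force: 0.0
```

```bash
python3 - <<'E'
from h import *
o=bot.get_obs();print(o['ee_pos'],o['tcp_rot'],o['q'].round(2),o['time'])
E
```

```text
[0.39165256 0.0241617  0.20891008] [1.79933468e+02 6.93893757e-03 3.51574222e+00] [ 3.5800e+00 -1.6880e+01 -1.2430e+01  9.4450e+01 -7.0000e-02 -1.7994e+02] 7.4
```

Request:
send_rows(targets="0 -10 0 10.6 120; 0 -25 0 21.2 120; 0 -40 0 31.8 120; 0 -50 0 42.4 120; 1 -60 0 53 120; 1 -70 10 63.6 120; 1 -80 20 74.2 120; 2 -90 30 84.8 120; 3 -100 40 95.4 120; 4 -110 50 106 120; 4 -120 60 116.6 120; 5 -130 70 127.2 120; 5 -145 80 137.8 120; 5 -160 90 148.4 120; 5 -170 100 159 120; 5 -180 110 169.6 120; 5 -183.8 110 180.2 120; 5 -183.8 110 183.5 120; 5 -183.8 110 183.5 120")

```text
time: 9.78
ee_pos: [0.3852, 0.2078, 0.0986]
tcp_rot: [-179.9, -0.0, -179.9]
wrist_force: [0.1, -0.3, 0.6]
opening: 0.0451
grasp_force: 0.0
```

```bash
python3 - <<'E'
from h import *
shift([.3855,.208,.041],180)
im=camera('wrist');cv2.imwrite('pics/w2.png',im)
K,P=campose('wrist');np.savez('w2.npz',K=K,P=P)
E
```

```text
at [0.3852 0.2078 0.0986] [-1.7993e+02 -2.0000e-02 -1.7994e+02] q6 28.3 t 9.775 -> shift [-0.3  0.2 57.6] turn 0.1
```

View pics/w2.png

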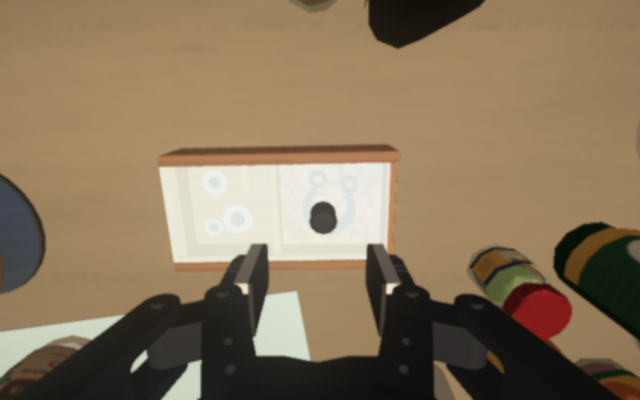

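The wrist view shows the knob top at (323,216) between the fingers, and the ring's eyes through the lid at (318,178) and (349,184). The -x compartment with its spares is on the left.

```bash
python3 - <<'E'
from h import *
d=np.load('w2.npz');K,P=d['K'],d['P']
for n,uv,z in [('knob',(323,215),.052),('eyeA',(318,178),.016),('eyeB',(349,184),.016),('b1',(160,163),.037),('b2',(398,157),.037),('b4',(174,265),.037)]: print(n,ray(K,P,uv,z).round(4))
E
```

```text
knob [0.3801 0.2115 0.052 ]
eyeA [0.3655 0.2085 0.016 ]
eyeB [0.3698 0.2302 0.016 ]
b1 [0.3511 0.1099 0.037 ]
b2 [0.3472 0.2581 0.037 ]
b4 [0.4217 0.1101 0.037 ]
```

Request:
send_rows(targets="0 2 40 0 120; 0 2 57.6 0 120; 0 2 57.6 0 220; 0 2 57.6 0 220; 0 2 57.6 0 220; 0 2 57.6 0 220; 0 -6 57.6 0 220; 0 -21 57.6 0 220; 0 -36 57.6 0 220; 0 -51 57.6 0 220; 0 -66 57.6 0 220; 0 -78 57.6 0 220; 0 -84 57.6 0 220; 0 -87 57.6 0 220; 0 -87 57.6 0 220", newtons=20)

```text
time: 11.7
ee_pos: [0.3871, 0.1267, 0.0421]
tcp_rot: [179.1, 0.2, -179.8]
wrist_force: [6.9, 46.7, -6.2]
opening: 0.0148
grasp_force: 23.3
```

Request:
send_rows(targets="0 5.5 0 0 220; 0 5.5 0 0 100; 0 5.5 0 0 60; 0 5.5 -30 0 0; 0 5.5 -80 0 0; 0 45.5 -110 0 0; 0 75.5 -110 0 0; 0 90.5 -85 0 0; 0 91 -80 0 0; 0 91 -80 0 0")

```text
time: 12.95
ee_pos: [0.385, 0.2108, 0.1209]
tcp_rot: [-179.9, -0.1, 180.0]
wrist_force: [0.0, -0.3, 1.2]
opening: 0.0854
grasp_force: 0.0
```

```bash
python3 - <<'E'
from h import *
T,o=tool();print(o['ee_pos'],o['tcp_rot'],o['time'],o['wrist_force'])
im=camera('wrist');
K,P=campose('wrist');np.savez('w3.npz',K=K,P=P)
cv2.imwrite('pics/w3.png',cv2.resize(im[120:300,130:440],None,fx=2.5,fy=2.5,interpolation=cv2.INTER_CUBIC))
E
```

```text
[0.38500948 0.21082157 0.12087513] [-1.79878336e+02 -6.98831047e-02  1.79989023e+02] 12.95 [ 0.00990058 -0.25820606  1.15723163]
```

View pics/w3.png

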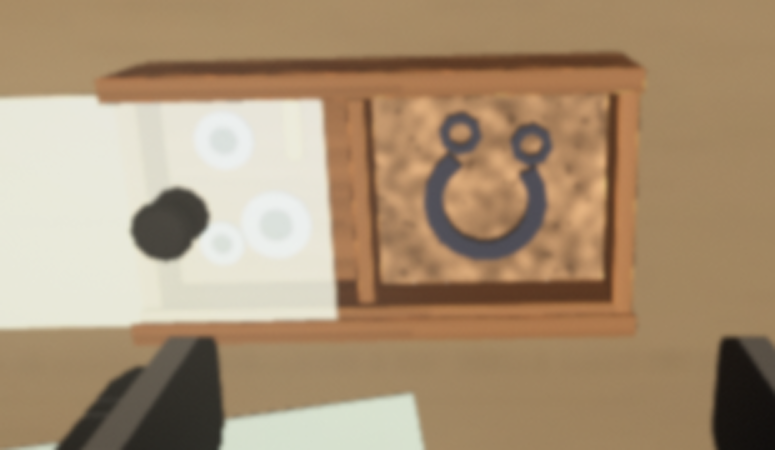

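The lid is open with the knob at about (170,225) in the crop. The ring lies free, with eyes at (460,133) and (531,144). I'll segment it to get sub-pixel eye centres.

```bash
python3 - <<'E'
from h import *
d=np.load('w3.npz');K,P=d['K'],d['P']
im=cv2.imread('pics/w3.png'); c=im[100:270,405:570].astype(int)
m=((c[...,0]>c[...,2]-25)&(c.sum(2)<420)).astype(np.uint8)*255
cs,h=cv2.findContours(m,cv2.RETR_CCOMP,cv2.CHAIN_APPROX_NONE)
f=lambda x,y:((x+405+.5)/2.5+130-.5,(y+100+.5)/2.5+120-.5)
E=[]
for k,s in zip(cs,h[0]):
    A=cv2.contourArea(k)
    if A<80: continue
    (x,y),(a,b),t=cv2.fitEllipse(k) if len(k)>5 else ((0,0),(0,0),0)
    p=ray(K,P,f(x,y),.016); print('hole' if s[3]>=0 else 'outer',A,round(x+405),round(y+100),p.round(4),round(a,1),round(b,1))
    if s[3]>=0: E.append(p)
print('knob',ray(K,P,f(170-405,225-100),.052).round(4))
print('knob top (dark circle lower-left)',ray(K,P,f(163-405,231-100),.052).round(4))
# ring circle: outer extents
for n,q in [('L',(425,200)),('R',(547,200)),('B',(487,260)),('Bin',(487,240))]: print(n,ray(K,P,f(q[0]-405,q[1]-100),.015).round(4))
if len(E)==2:
    E=sorted(E,key=lambda p:p[1]); v=E[1]-E[0]; n=np.linalg.norm(v); mid=(E[0]+E[1])/2
    yaw=np.degrees(np.arctan2(-v[0],v[1])); print('sep',n,'mid',mid.round(4),'ringyaw',yaw)
    r=np.radians(yaw); print('centre',(mid+.02*np.array([np.cos(r),np.sin(r),0])).round(4))
cv2.imwrite('pics/mask.png',m)
E
```

```text
outer 6190.0 487 185 [0.3835 0.2169 0.016 ] 112.6 143.4
hole 414.5 531 144 [0.3704 0.2302 0.016 ] 21.9 24.3
hole 422.5 460 133 [0.3669 0.2085 0.016 ] 22.3 24.3
knob [0.3842 0.1305 0.052 ]
knob top (dark circle lower-left) [0.3859 0.1285 0.052 ]
L [0.3885 0.1974 0.015 ]
R [0.3885 0.2356 0.015 ]
B [0.4086 0.2169 0.015 ]
Bin [0.4018 0.2169 0.015 ]
sep 0.02206796979542418 mid [0.3686 0.2193 0.016 ] ringyaw -9.193945028421178
centre [0.3884 0.2161 0.016 ]
```

Eye separation measures 22.07 mm against 22 nominal, so the ring fix is good. Next the pliers.

Request:
send_rows(targets="0 0 -60 0 0; 0 0 -120 10 0; 0 -30 -180 20 0; -20 -90 -190 30 0; -40 -150 -190 40 0; -60 -210 -190 50 0; -80 -270 -190 60 0; -100 -330 -190 70 0; -110 -390 -190 80 0; -120 -450 -190 90 0; -125 -510 -180 90 0; -128 -541 -150 90 0; -128 -541 -140 90 0; -128 -541 -140 90 0; -128 -541 -140 90 0")

```text
time: 14.88
ee_pos: [0.5136, -0.3283, 0.2635]
tcp_rot: [179.9, 0.1, 90.1]
wrist_force: [0.4, 0.2, 1.4]
opening: 0.0852
grasp_force: 0.0
```

```bash
python3 - <<'E'
from h import *
T,o=tool();print(o['ee_pos'],o['tcp_rot'],o['time'],o['wrist_force'],o['q'].round(1))
im=camera('wrist');
K,P=campose('wrist');np.savez('w4.npz',K=K,P=P)
cv2.imwrite('pics/w4.png',im)
E
```

```text
[ 0.51356639 -0.32825721  0.26354725] [1.79903155e+02 1.28708395e-01 9.00659465e+01] 14.875 [0.39458522 0.24051164 1.37302809] [-32.6  14.3  24.3  99.9  -0.1  57.4]
```

View pics/w4.png

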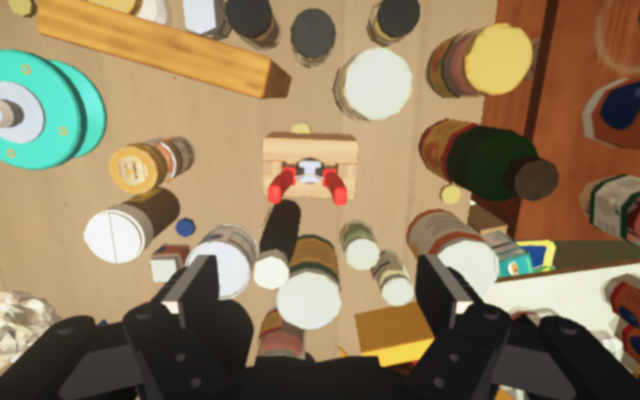

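The wrist view shows the red handle ends at about (277,197) and (339,197) over the block at (263–357,134–197). Bottles stand close on its -y side, e.g. the black one with its cap at (270,270) and the brown one at (308,295).

```bash
python3 - <<'E'
from h import *
d=np.load('w4.npz');K,P=d['K'],d['P']
im=cv2.imread('pics/w4.png').astype(int); m=((im[...,2]>120)&(im[...,1]<70)&(im[...,0]<70))
m[:150]=0;m[225:]=0;m[:,:255]=0;m[:,365:]=0
n,l,s,c=cv2.connectedComponentsWithStats(m.astype(np.uint8))
print(s.tolist(),c.round(1).tolist())
for nm,uv,z in [('hL',(274,199),.168),('hR',(341,199),.168),('hLtop',(277,196),.168),('hRtop',(339,196),.168),('hLlow',(284,172),.108),('hRlow',(332,172),.108),('blkTL',(263,136),.07),('blkTR',(357,136),.07),('pivot',(310,165),.08)]: print(nm,ray(K,P,uv,z).round(4))
b=ray(K,P,(290,205),0);print('base',b)
for nm,uv in [('black',(270,270)),('brown',(308,295)),('white',(375,85)),('lidwhite',(222,262)),('whitecap2',(397,285)),('w3',(362,252))]: print(nm,[ray(K,P,uv,z)[:2].round(3).tolist() for z in (.08,.12,.16,.2)])
E
```

```text
[[0, 0, 640, 400, 255446], [295, 168, 1, 1, 1], [323, 169, 1, 1, 1], [272, 170, 21, 27, 283], [325, 172, 19, 25, 258], [275, 200, 7, 5, 11]] [[319.5, 199.5], [295.0, 168.0], [323.0, 169.0], [283.6, 180.4], [332.8, 181.6], [278.5, 201.9]]
hL [ 0.4814 -0.3281  0.168 ]
hR [ 0.5316 -0.3281  0.168 ]
hLtop [ 0.4837 -0.3258  0.168 ]
hRtop [ 0.53   -0.3258  0.168 ]
hLlow [ 0.4836 -0.3206  0.108 ]
hRlow [ 0.5275 -0.3206  0.108 ]
blkTL [ 0.4599 -0.2922  0.07  ]
blkTR [ 0.5538 -0.2922  0.07  ]
pivot [ 0.5069 -0.3196  0.08  ]
base [ 0.47942146 -0.38731445  0.        ]
black [[0.462, -0.436], [0.469, -0.414], [0.475, -0.392], [0.481, -0.37]]
brown [[0.504, -0.467], [0.505, -0.442], [0.506, -0.416], [0.507, -0.39]]
white [[0.568, -0.244], [0.561, -0.246], [0.554, -0.247], [0.548, -0.248]]
lidwhite [[0.411, -0.426], [0.423, -0.405], [0.436, -0.385], [0.448, -0.364]]
whitecap2 [[0.603, -0.455], [0.592, -0.431], [0.581, -0.406], [0.57, -0.382]]
w3 [[0.562, -0.415], [0.556, -0.395], [0.55, -0.376], [0.544, -0.356]]
```

Request:
send_rows(targets="3.3 -5.6 40 0 0; 3.3 -5.6 90 0 0; 3.3 -5.6 125 0 0; 3.3 -5.6 145.5 0 0; 3.3 -5.6 145.5 0 0; 3.3 -5.6 145.5 0 40; 3.3 -5.6 145.5 0 70; 3.3 -5.6 145.5 0 90; 3.3 -5.6 145.5 0 97; 3.3 -5.6 145.5 0 97; 3.3 -5.6 145.5 0 97; 3.3 -5.6 145.5 0 97", newtons=25)

```text
time: 16.42
ee_pos: [0.5083, -0.3265, 0.1185]
tcp_rot: [179.9, 0.2, 90.0]
wrist_force: [-2.6, 0.4, 9.4]
opening: 0.053
grasp_force: 8.7
```

Request:
send_rows(targets="0 0 -5 0 97; 0 0 -15 0 97; 0 0 -35 0 97; 0 0 -65 0 97; 0 0 -100 0 97; 0 0 -140 0 97; 0 0 -180 0 97; 0 0 -215 0 97; 10 -2 -238 0 97; 30 -6 -242 0 97; 60 -14 -242 0 97")

```text
time: 17.8
ee_pos: [0.4938, -0.2647, 0.3573]
tcp_rot: [-180.0, 0.0, 90.0]
wrist_force: [0.3, 0.2, -1.8]
opening: 0.0529
grasp_force: 6.7
```

```bash
python3 - <<'E'
from h import *
shift([.3686,.2193,.165],170.8)
o=bot.get_obs();print(o['opening'],o['grasp_force'],o['wrist_force'],o['q'].round(1))
E
```

```text
at [ 0.4938 -0.2647  0.3573] [-1.7996e+02  4.0000e-02  8.9980e+01] q6 61.9 t 17.8 -> shift [ 484.2 -125.3  192. ] turn -80.8
0.052888479445129366 6.7071629093452145 [ 0.27652561  0.22736781 -1.77762963] [-2.820e+01  1.200e+01  3.250e+01  1.105e+02 -1.000e-01  6.190e+01]
```

Request:
send_rows(targets="30 -8 0 -5 97; 75 -19 0 -12 97; 120 -31 0 -20 97; 165 -43 0 -28 97; 210 -54 0 -36 97; 255 -66 0 -44 97; 300 -78 0 -52 97; 345 -89 0 -60 97; 390 -101 0 -68 97; 430 -111 0 -75 97; 460 -119 10 -79 97; 478 -124 35 -80.8 97; 484.2 -125.3 75 -80.8 97; 484.2 -125.3 120 -80.8 97; 484.2 -125.3 160 -80.8 97; 484.2 -125.3 182 -80.8 97; 484.2 -125.3 192 -80.8 97; 484.2 -125.3 192 -80.8 97; 484.2 -125.3 192 -80.8 97")

```text
time: 20.18
ee_pos: [0.3686, 0.2185, 0.1665]
tcp_rot: [-180.0, 0.1, 170.8]
wrist_force: [-0.1, 0.3, -0.5]
opening: 0.053
grasp_force: 6.7
```

```bash
python3 - <<'E'
from h import *
T,o=tool();print(o['ee_pos'],o['tcp_rot'],o['time'],o['wrist_force'],o['opening'])
im=camera('wrist');
K,P=campose('wrist');np.savez('w5.npz',K=K,P=P,T=T)
cv2.imwrite('pics/w5full.png',im)
cv2.imwrite('pics/w5.png',cv2.resize(im[100:280,200:440],None,fx=3.3,fy=3.3,interpolation=cv2.INTER_CUBIC))
E
```

```text
[0.3686167  0.21854889 0.16647254] [-1.79982819e+02  6.44332557e-02  1.70823233e+02] 20.175 [-0.05443223  0.32500027 -0.52211409] 0.05296042412317945
```

View pics/w5.png

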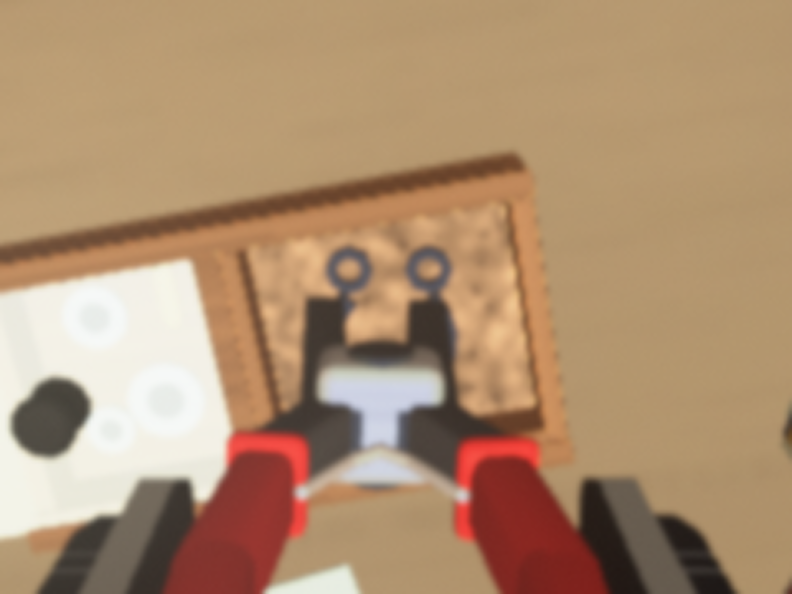

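The wrist crop shows the jaw ends at about (325,300) and (430,303), with the pins hidden behind them, and the ring's eyes at (349,270) and (428,270). I'll measure the offset in code.

```bash
cat > rel.py <<'E'
from h import *
def rel(im,T,dz=.1005,show=True):
    """jaw-edge and eye positions in tool coords, 4x upsampled search"""
    K=np.array(camera_model('wrist')['K']);C=np.array(camera_model('wrist')['T_tool_cam'])
    S=4;c=cv2.resize(im,None,fx=S,fy=S,interpolation=cv2.INTER_CUBIC)
    w=lambda x,y:((x+.5)/S-.5,(y+.5)/S-.5)
    def tr(uv,z): # point on plane tool-z = z
        d=C[:3,:3]@np.linalg.inv(K)@np.array([*uv,1.]); return C[:3,3]+d*(z-C[2,3])/d[2]
    ze=T[2,3]-.016
    c=c.astype(int); m=((c[...,0]>c[...,2]-25)&(c.sum(2)<420)).astype(np.uint8)
    roi=np.zeros_like(m);roi[130*S:215*S,270*S:365*S]=1;m*=roi
    cs,h=cv2.findContours(m,cv2.RETR_CCOMP,cv2.CHAIN_APPROX_NONE);out=[]
    for k,s in zip(cs,h[0]):
        A=cv2.contourArea(k)
        if s[3]>=0 and 150<A<3000 and len(k)>5:
            (x,y),ab,_=cv2.fitEllipse(k); p=tr(w(x,y),ze); out.append(p)
            if show: print('hole',A,np.round(w(x,y),1),np.round(ab,1),(p*1000).round(1))
    return c,tr,w,out
E
python3 - <<'E'
from rel import *
im=cv2.imread('pics/w5full.png');T=np.load('w5.npz')['T']
c,tr,w,e=rel(im,T)
g=cv2.cvtColor(im,cv2.COLOR_BGR2GRAY)
for r in (193,195,197,199): print(r,g[r,286:346].tolist())
for col in (296,298,300,328,330,332): print(col,g[180:200,col].tolist())
E
```

```text
hole 786.0 [305.3 181.4] [30.5 32.9] [  0.8 -10.5 150.5]
hole 765.0 [329.6 181.3] [29.7 32.9] [  0.8  11.5 150.5]
193 [158, 153, 153, 158, 161, 149, 114, 77, 62, 59, 59, 58, 58, 58, 57, 57, 58, 64, 75, 90, 110, 136, 156, 160, 158, 160, 165, 168, 167, 166, 164, 165, 165, 167, 168, 171, 161, 125, 81, 59, 55, 55, 54, 53, 53, 54, 54, 55, 64, 91, 133, 165, 178, 179, 179, 177, 178, 179, 178, 172]
195 [152, 149, 151, 159, 162, 148, 110, 75, 61, 59, 58, 58, 57, 58, 57, 56, 58, 63, 84, 121, 160, 181, 185, 183, 181, 182, 183, 183, 180, 178, 176, 176, 175, 175, 173, 169, 153, 115, 74, 56, 54, 54, 54, 53, 54, 53, 53, 54, 60, 76, 113, 158, 184, 189, 188, 184, 180, 176, 172, 165]
197 [154, 157, 163, 171, 171, 151, 111, 74, 60, 59, 58, 58, 57, 57, 57, 56, 58, 70, 107, 157, 186, 195, 194, 192, 190, 189, 189, 186, 186, 185, 186, 187, 184, 180, 174, 166, 147, 109, 71, 56, 54, 53, 54, 53, 53, 53, 53, 54, 57, 69, 95, 134, 172, 188, 189, 186, 182, 177, 172, 167]
199 [160, 165, 173, 176, 170, 146, 105, 72, 60, 58, 58, 58, 57, 57, 57, 56, 58, 74, 115, 159, 183, 189, 190, 190, 189, 188, 183, 178, 173, 172, 173, 174, 173, 168, 163, 156, 139, 103, 69, 55, 54, 53, 53, 53, 53, 53, 53, 53, 54, 63, 81, 109, 145, 170, 179, 180, 179, 176, 171, 167]
296 [189, 185, 181, 179, 178, 179, 179, 177, 165, 135, 95, 67, 58, 59, 58, 58, 59, 58, 58, 58]
298 [150, 146, 145, 148, 158, 169, 179, 183, 174, 144, 99, 68, 59, 58, 58, 57, 58, 57, 57, 57]
300 [99, 98, 98, 102, 111, 123, 144, 167, 172, 149, 106, 70, 59, 57, 57, 57, 57, 57, 57, 57]
328 [142, 147, 147, 136, 109, 91, 92, 107, 133, 140, 116, 79, 59, 54, 53, 54, 53, 54, 54, 53]
330 [150, 162, 165, 149, 117, 90, 86, 91, 95, 92, 78, 63, 55, 53, 53, 54, 53, 53, 53, 53]
332 [147, 160, 155, 130, 102, 88, 90, 93, 93, 88, 78, 64, 57, 54, 54, 53, 52, 53, 53, 53]
```

Request:
send_rows(targets="0 1.7 6 0 97; -0.2 3.4 13 0 97; -0.2 3.4 17 0 97; -0.2 3.4 17 0 97; -0.2 3.4 17 0 97")

```text
time: 20.85
ee_pos: [0.3692, 0.2216, 0.1487]
tcp_rot: [-179.9, 0.0, 170.8]
wrist_force: [0.5, -0.1, -0.9]
opening: 0.0533
grasp_force: 6.7
```

```bash
python3 - <<'E'
from rel import *
T,o=tool();print(o['ee_pos'],o['tcp_rot'],o['time'],o['opening'],o['grasp_force'])
im=camera('wrist');cv2.imwrite('pics/w6full.png',im);np.savez('w6.npz',T=T)
c,tr,w,e=rel(im,T)
g=cv2.cvtColor(im,cv2.COLOR_BGR2GRAY)
for r in (192,195,198): print(r,g[r,286:346].tolist())
for col in (296,298,300,328,330,332): print(col,g[178:198,col].tolist())
cv2.imwrite('pics/w6.png',cv2.resize(im[150:230,270:370],None,fx=7,fy=7,interpolation=cv2.INTER_CUBIC))
E
```

```text
[0.3692089  0.22162704 0.14865585] [-1.79932467e+02  1.02477593e-02  1.70817525e+02] 20.85 0.05326552976772508 6.712471380505622
hole 911.5 [300.9 186.7] [33.6 34.7] [  0.5 -13.7 132.7]
hole 899.0 [326.9 186.7] [33.8 34.2] [  0.5   8.5 132.7]
192 [165, 170, 174, 176, 174, 158, 120, 78, 60, 56, 56, 56, 56, 55, 55, 56, 56, 65, 83, 102, 118, 135, 146, 151, 155, 160, 166, 174, 181, 187, 188, 187, 181, 174, 162, 143, 119, 89, 65, 56, 54, 54, 53, 54, 55, 55, 57, 64, 89, 127, 153, 164, 165, 159, 150, 140, 136, 142, 149, 154]
195 [163, 161, 160, 159, 152, 130, 95, 68, 58, 56, 56, 56, 55, 55, 54, 55, 57, 72, 101, 125, 133, 132, 135, 140, 145, 150, 157, 167, 177, 185, 188, 190, 188, 187, 186, 182, 167, 124, 78, 57, 54, 53, 53, 53, 53, 52, 52, 55, 71, 107, 144, 164, 169, 171, 171, 168, 164, 165, 165, 163]
198 [172, 177, 178, 174, 163, 137, 99, 68, 57, 56, 56, 56, 56, 54, 54, 55, 56, 69, 99, 127, 140, 148, 156, 161, 162, 162, 161, 162, 164, 166, 167, 170, 175, 182, 189, 193, 178, 134, 81, 56, 53, 53, 52, 52, 52, 52, 51, 52, 62, 96, 142, 166, 173, 174, 176, 179, 180, 176, 165, 149]
296 [166, 158, 139, 117, 106, 102, 99, 98, 98, 95, 89, 79, 67, 58, 56, 56, 55, 56, 56, 56]
298 [164, 143, 112, 93, 93, 102, 120, 137, 144, 141, 121, 94, 69, 58, 56, 55, 55, 55, 55, 55]
300 [148, 117, 94, 91, 100, 123, 148, 162, 167, 163, 148, 117, 79, 60, 55, 55, 55, 54, 55, 55]
328 [142, 112, 90, 89, 95, 112, 134, 153, 166, 170, 155, 120, 79, 59, 53, 54, 53, 53, 53, 52]
330 [148, 130, 105, 89, 90, 97, 114, 134, 146, 142, 121, 95, 74, 60, 55, 53, 53, 53, 52, 52]
332 [146, 141, 126, 113, 108, 102, 96, 96, 98, 96, 94, 91, 81, 67, 57, 53, 53, 52, 52, 51]
```

View pics/w6.png

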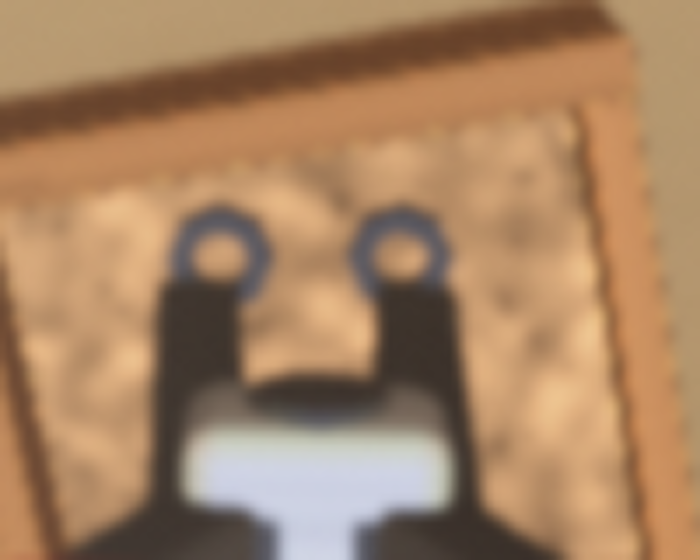

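The view shows the eyes at crop (220,253) and (400,252), almost directly ahead of the jaw ends. The remaining offset is about +0.2 mm in tool y and -0.6 mm in x. I'll descend gently.

Request:
send_rows(targets="-0.6 0.2 10 0 97; -0.6 0.2 20 0 97; -0.6 0.2 25 0 97; -0.6 0.2 27 0 97; -0.6 0.2 28 0 97; -0.6 0.2 29 0 97; -0.6 0.2 29.5 0 97; -0.6 0.2 29.5 0 97")

```text
time: 21.9
ee_pos: [0.3699, 0.2217, 0.1191]
tcp_rot: [-179.9, 0.0, 170.8]
wrist_force: [0.4, -0.2, -0.4]
opening: 0.053
grasp_force: 6.7
```

Request:
send_rows(targets="0 0 0.6 0 97; 0 0 1.2 0 97; 0 0 1.8 0 97; 0 0 1.8 0 97")

```text
time: 22.4
ee_pos: [0.3698, 0.2216, 0.1172]
tcp_rot: [-179.9, 0.0, 170.8]
wrist_force: [-0.4, -0.4, -1.0]
opening: 0.0528
grasp_force: 6.7
```

Request:
send_rows(targets="0 0 -0.4 0 103; 0 0 -0.9 0 109; 0 0 -1.4 0 115; 0 0 -1.9 0 121; 0 0 -2.4 0 127; 0 0 -2.9 0 133; 0 0 -3.4 0 139; 0 0 -3.8 0 145; 0 0 -4 0 150; 0 0 -4 0 158; 0 0 -4 0 158; 0 0 -4 0 158", newtons=28)

```text
time: 23.9
ee_pos: [0.3698, 0.2217, 0.1212]
tcp_rot: [-179.9, 0.0, 170.8]
wrist_force: [0.2, 0.6, -1.2]
opening: 0.0347
grasp_force: 30.4
```

```bash
python3 - <<'E'
from rel import *
T,o=tool();print(o['ee_pos'],o['tcp_rot'],o['time'],o['opening'],o['grasp_force'],o['wrist_force'])
E
```

```text
[0.36981113 0.22169275 0.12123871] [-1.79932598e+02  5.66485676e-03  1.70814574e+02] 23.9 0.03468971941840805 30.44242890377859 [ 0.18037484  0.61617908 -1.22314583]
```

Request:
send_rows(targets="0 0 -1 0 158; 0 0 -3 0 158; 0 0 -7 0 158; 0 0 -14 0 158; 0 0 -24 0 158; 0 0 -38 0 158; 0 0 -54 0 158; 0 0 -68 0 158; 0 0 -78 0 158; 0 0 -80 0 158; 0 0 -80 0 158")

```text
time: 25.28
ee_pos: [0.3698, 0.2217, 0.201]
tcp_rot: [-179.9, -0.0, 170.8]
wrist_force: [-0.9, 0.6, -2.5]
opening: 0.0344
grasp_force: 30.4
```

```bash
python3 - <<'E'
from rel import *
T,o=tool();print(o['ee_pos'],o['tcp_rot'],o['time'],o['opening'],o['grasp_force'],o['wrist_force'])
im=camera('wrist');cv2.imwrite('pics/w7full.png',im);np.savez('w7.npz',T=T)
s=camera('scene'); cv2.imwrite('pics/s7full.png',s)
K,P=campose('scene');u,v=proj(K,P,T[:3,3]-[0,0,.08]).astype(int);print(u,v)
a=cv2.resize(im[130:250,240:400],(640,480),interpolation=cv2.INTER_CUBIC)
b=cv2.resize(s[max(v-60,0):v+60,u-20:u+20],(160,480),interpolation=cv2.INTER_CUBIC)
cv2.imwrite('pics/w7.png',np.hstack([a,b]))
E
```

```text
[0.36977778 0.22173945 0.20101756] [-1.79915984e+02 -1.09042729e-02  1.70815546e+02] 25.275 0.03444601286154974 30.4353656890828 [-0.90320934  0.5949378  -2.47426945]
243 263
```

View pics/w7.png

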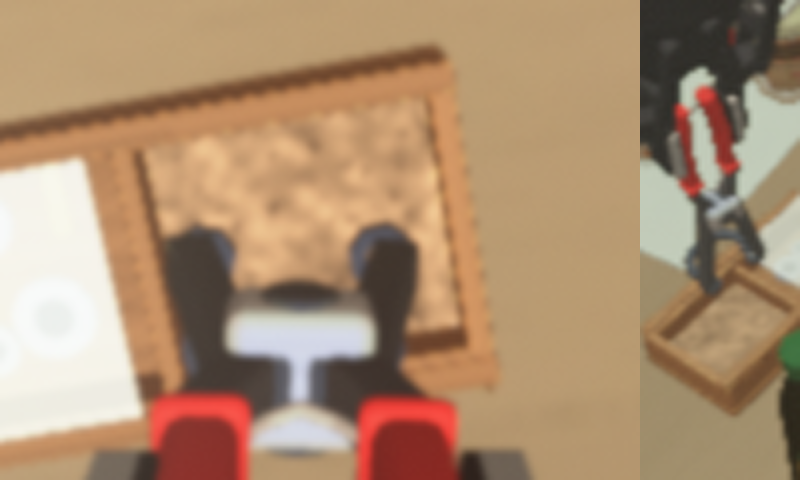

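The crop shows the ring's eyes on both pins with the compartment empty, and the lifted pliers in the scene inset. Next I'll check the basket rim line and the offset to a viewing pose at the stand.

```bash
python3 - <<'E'
from h import *
d=np.load('w1.npz');K,P=d['K'],d['P']
for uv in [(60,134),(200,121),(320,112),(440,101),(560,91)]: print(uv,ray(K,P,uv,.17).round(3))
shift([.4395,-.0595,.205],180)
E
```

```text
(60, 134) [0.433 0.19  0.17 ]
(200, 121) [0.446 0.109 0.17 ]
(320, 112) [0.455 0.044 0.17 ]
(440, 101) [ 0.465 -0.018  0.17 ]
(560, 91) [ 0.474 -0.078  0.17 ]
at [0.3696 0.2216 0.2007] [-1.7989e+02 -4.0000e-02  1.7081e+02] q6 40.2 t 25.375 -> shift [-113.9 -266.4   -3.9] turn -9.2
```

Request:
send_rows(targets="0 0 -30 0 158; 0 0 -65 -1 158; -5 -15 -90 -2 158; -16 -45 -100 -3 158; -32 -80 -100 -4 158; -48 -117 -100 -5 158; -64 -155 -100 -6 158; -80 -193 -100 -7 158; -94 -228 -100 -8 158; -104 -252 -90 -9.2 158; -109 -265 -65 -9.2 158; -109 -265.6 -35 -9.2 158; -109 -265.6 -14 -9.2 158; -109 -265.6 -9 -9.2 158; -109 -265.6 -9 -9.2 158; -109 -265.6 -9 -9.2 158")

```text
time: 27.38
ee_pos: [0.4354, -0.0578, 0.2115]
tcp_rot: [-179.9, 0.1, -180.0]
wrist_force: [-0.2, -0.2, -1.9]
opening: 0.0344
grasp_force: 30.4
```

```bash
python3 - <<'E'
from h import *
T,o=tool();print(o['ee_pos'],o['tcp_rot'],o['time'],o['opening'],o['grasp_force'],o['wrist_force'],o['q'].round(1))
im=camera('wrist');cv2.imwrite('pics/w8full.png',im);np.savez('w8.npz',T=T)
K,P=campose('wrist')
for z in (.085,.078,.063): print(z,proj(K,P,np.array([.4095,-.0595,z])))
g=cv2.cvtColor(im,cv2.COLOR_BGR2GRAY)
for r in range(130,204,3): print(r,' '.join('%3d'%x for x in g[r,282:352:1]))
E
```

```text
[ 0.43535704 -0.05778691  0.2115169 ] [-1.79919167e+02  6.47567886e-02 -1.79975472e+02] 27.375 0.03435592724343003 30.427668496466822 [-0.21268128 -0.17155608 -1.86633455] [ -7.5 -10.6  -7.   93.4  -0.1  -7.5]
0.085 [314.88434908 158.29401545]
0.078 [314.94948108 156.84798762]
0.063 [315.07904754 153.97141845]
130 190 190 191 191 193 192 192 190 192 199 210 216 219 220 219 220 220 220 220 221 221 221 221 222 223 223 224 223 223 223 223 223 222 221 221 221 221 221 221 221 221 222 222 221 221 221 221 221 221 221 221 221 220 220 220 219 217 216 214 210 204 199 196 194 194 193 191 191 190 189
133 192 193 193 193 193 196 201 208 215 218 219 220 220 221 221 221 222 223 223 223 223 222 222 221 222 221 221 220 221 221 221 221 221 221 222 221 221 221 221 221 221 221 221 221 221 221 220 220 219 219 219 219 219 220 220 221 221 222 222 223 221 215 203 192 186 186 186 186 185 184
136 192 192 191 190 195 208 218 221 222 223 223 223 222 223 222 221 221 221 220 221 220 220 221 221 221 221 221 221 221 221 221 221 222 222 221 222 221 221 220 220 219 219 220 219 220 220 220 221 222 222 223 223 223 223 
[... 5611 characters left out ...]
 204 204 203 203 201 201 199 191 168 132 105  89  77  67  63  61  62  62  63  62  63  63  65  68  83 122 164 186 190 191 190 189 189
199  92  68  63  62  63  62  61  61  61  61  61  60  60  61  68  98 146 178 192 197 198 199 200 200 199 196 191 186 179 172 166 162 161 162 166 169 171 177 181 186 187 190 191 192 190 183 160 122  87  68  63  62  62  62  62  62  62  61  64  65  68  86 125 162 179 184 184 183 183 182
202 118  82  65  62  62  62  62  61  60  60  61  60  60  60  62  70  96 127 139 137 132 129 126 117 103  86  75  68  65  64  64  63  63  63  64  64  65  66  70  77  87 104 122 135 141 142 129 104  80  69  64  62  61  61  61  62  62  62  64  67  73  99 140 168 177 180 180 179 179 178
```

The spindle end is clear in the data at pixel (316.0,158.4), with the jaw mid at u ≈ 313. So the shift to put the ring's opening over the spindle is about +41.4 mm in tool x and +2.3 mm in y.

Request:
send_rows(targets="8 0.5 0 0 158; 18 1 0 0 158; 28 2 0 0 158; 36 2.3 0 0 158; 41.4 2.3 0 0 158; 41.4 2.3 6 0 158; 41.4 2.3 11 0 158; 41.4 2.3 11 0 158; 41.4 2.3 11 0 158")

```text
time: 28.55
ee_pos: [0.3937, -0.0555, 0.1995]
tcp_rot: [-179.9, -0.0, -180.0]
wrist_force: [0.3, -0.6, -1.6]
opening: 0.0343
grasp_force: 30.4
```

```bash
python3 - <<'E'
from h import *
T,o=tool();print(o['ee_pos'],o['tcp_rot'],o['time'],o['opening'],o['grasp_force'],o['wrist_force'],o['torque'])
im=camera('wrist');cv2.imwrite('pics/w9full.png',im);np.savez('w9.npz',T=T)
K,P=campose('wrist')
g=cv2.cvtColor(im,cv2.COLOR_BGR2GRAY)
for r in range(170,206,2): print(r,' '.join('%3d'%x for x in g[r,274:356:1]))
print(im[176,316],im[190,316])
s=camera('scene');cv2.imwrite('pics/s9.png',s);K,P=campose('scene')
u,v=proj(K,P,np.array([.4095,-.0595,.085]));print(u,v)
E
```

```text
[ 0.39370049 -0.05552869  0.19950092] [-1.79931785e+02 -1.95306234e-02 -1.79982128e+02] 28.55 0.034327605307409935 30.42804896194525 [ 0.34707553 -0.58949998 -1.58953963] [-0.00349962  0.00071878  0.02353293]
170 182 182 182 182 183 183 183 184 183 183 183 183 183 183 183 183 182 182 183 181 182 182 181 181 180 179 177 175 174 173 173 172 171 172 173 175 180 184 186 185 181 179 175 174 172 173 175 176 177 177 179 181 183 184 185 185 185 186 187 188 190 191 193 194 195 195 195 196 195 194 193 193 192 191 191 191 191 190 191 191 192 192
172 183 183 183 184 183 183 183 183 183 183 183 183 183 182 183 182 182 181 181 180 180 179 179 176 174 170 171 178 185 190 193 197 203 206 209 212 213 214 214 213 211 210 208 208 207 207 205 202 198 193 189 184 178 176 179 185 189 193 194 195 195 195 195 194 193 193 192 192 191 191 190 190 190 191 191 192 193 193 194 194 194 195
174 184 183 184 183 183 183 183 183 183 183 182 182 182 181 180 180 180 181 180 181 180 180 180 183 189 198 207 213 217 218 218 218 218 217 217 216 216 216 215 215 216 216 216 217 217 217 217 217 217 217 216 214 209 202 194 187
[... 4449 characters left out ...]
200 188 145  92  66  60  59  59  58  59  58  58  59  58  57  57  59  66  85 109 121 122 120 118 115 107  92  77  68  63  62  60  60  60  59  60  60  60  62  63  67  74  83 100 118 128 129 125 115  94  75  65  61  59  57  57  57  58  58  59  61  62  71 113 170 203 211 204 192 185 185 185 185 186 187 186
204 185 184 183 181 184 194 207 208 186 138  89  65  60  60  59  59  58  58  58  58  58  59  63  74  87  96 101 104 105 104 100  89  79  73  72  70  68  67  66  65  65  64  64  65  65  67  68  71  73  78  85  96 103 104 103 100  95  85  69  61  58  58  57  58  58  60  61  66  92 143 190 211 212 201 191 186 186 186 186 186 186 186
[232 217 212] [220 202 200]
302.70011164612714 207.6678898137497
```

The washer edges are visible left and right of the jaws, and the groove shadow arch is centred at u=313. I'll fit the washer circle for an independent check.

```bash
python3 - <<'E'
from h import *
from scipy.optimize import least_squares
C=np.array(camera_model('wrist')['T_tool_cam']);K=np.array(camera_model('wrist')['K'])
def tr(uv,z):
    d=C[:3,:3]@np.linalg.inv(K)@np.array([*uv,1.]); return C[:3,3]+d*(z-C[2,3])/d[2]
def fit(pts,z,r0):
    q=np.array([tr(p,z)[:2] for p in pts])*1000
    f=lambda p:np.hypot(*(q-p[:2]).T)-p[2]
    a=least_squares(f,[0,0,r0]).x; b=least_squares(lambda p:np.hypot(*(q-p).T)-r0,a[:2])
    print('free',a.round(2),'fixed r',b.x.round(2),'res',b.fun.round(2))
E=[(172,30.5,49),(174,25.1,53.4),(176,21,57.4),(178,17.8,60.3),(180,16,62.2),(182,14.6,64.6)]
p=[(274+l,r) for r,l,_ in E]+[(274+x,r) for r,_,x in E]
fit(p,.1995-.063,30)
# arch: outer top edge
A=[(192,31.5,46.8),(194,29.4,49.2),(196,27.2,51.2)]
p=[(274+l,r) for r,l,_ in A]+[(274+x,r) for r,_,x in A]+[(313,191)]
for z in (.063,.069,.078): fit(p,.1995-z,13.5 if z>.065 else 11.5)
# spindle from w8 : end-face centre
print('w8 spindle',(tr((316.0,158.4),.2115-.085)*1000).round(2))
# w8 washer fit, rows from image
im=cv2.imread('pics/w8full.png');g=cv2.cvtColor(im,cv2.COLOR_BGR2GRAY).astype(float)
pts=[]
for r in range(134,172,3):
    m=g[r]>204
    xs=np.where(m[270:360])[0]+270
    l,x=xs[0],xs[-1]
    pts+= [(l-(g[r,l]-204)/(g[r,l]-g[r,l-1]),r),(x+(g[r,x]-204)/(g[r,x]-g[r,x+1]),r)]
fit(pts,.2115-.063,30)
E
```

```text
free [-15.15  -3.07  28.7 ] fixed r [-16.72  -3.07] res [ 0.13  0.    0.1   0.23 -0.1  -0.5   0.35 -0.01  0.03 -0.01 -0.32 -0.12]
free [58534.11   152.94 58541.06] fixed r [ 2.14 -3.08] res [-1.42  1.17  3.83 -1.58  1.17  3.7  -4.95]
free [53784.63   130.65 53789.84] fixed r [ 6.32 -3.01] res [-1.53  0.96  3.52 -1.65  0.97  3.42 -4.42]
free [-12.96  -2.98  13.07] fixed r [-13.48  -2.98] res [ 0.39 -0.13 -0.14  0.34 -0.05 -0.17 -0.3 ]
w8 spindle [ 25.93  -0.62 126.5 ]
free [25.92 -0.68 29.85] fixed r [25.84 -0.68] res [ 0.2   0.03 -0.06 -0.45 -0.09 -0.53 -0.31 -0.15 -0.11 -0.76 -0.11  0.26
  0.36  0.04  0.38 -0.09 -0.24 -0.01 -0.44 -0.28 -0.5   0.09 -0.35 -0.07
 -0.58  0.06]
```

```bash
python3 - <<'E'
from h import *
C=np.array(camera_model('wrist')['T_tool_cam']);K=np.array(camera_model('wrist')['K']);print(C[1],K[0])
def tr(uv,z):
    d=C[:3,:3]@np.linalg.inv(K)@np.array([*uv,1.]); return (C[:3,3]+d*(z-C[2,3])/d[2])*1000
for n,u,v,z in [('jawL-out',281.3,197,.1045),('jawL-in',297.3,197,.1045),('jawR-in',329,197,.1045),('jawR-out',343.7,197,.1045),('edge x',290,188.7,.1045),('eye outer x',290,187,.1085),('spindle',316,158.4,.1265)]: print(n,tr((u,v),z).round(2))
E
```

```text
[ 9.99997957e-01 -1.43883884e-03 -1.42004365e-03  3.63563163e-04] [334.63927728   0.         316.78190922]
jawL-out [ -0.4  -27.53 104.5 ]
jawL-in [ -0.41 -15.12 104.5 ]
jawR-in [ -0.45   9.47 104.5 ]
jawR-out [ -0.47  20.87 104.5 ]
edge x [  6.26 -20.62 104.5 ]
eye outer x [  6.56 -20.92 108.5 ]
spindle [ 25.93  -0.62 126.5 ]
```

Within one calibration draw, the jaw mid (y ≈ -3.1) and the spindle (-2.9) agree, and x is within 0.5 mm. I'll lower in steps with force checks.

Request:
send_rows(targets="-0.3 0 2 0 158; -0.3 0 4 0 158; -0.3 0 6 0 158; -0.3 0 7.5 0 158; -0.3 0 9 0 158; -0.3 0 9 0 158")

```text
time: 29.4
ee_pos: [0.3939, -0.0556, 0.1905]
tcp_rot: [-179.9, -0.0, -180.0]
wrist_force: [0.2, 0.8, -1.8]
opening: 0.0345
grasp_force: 30.4
```

Request:
send_rows(targets="0 0 1 0 158; 0 0 2 0 158; 0 0 3 0 158; 0 0 4 0 158; 0 0 4 0 158")

```text
time: 30.02
ee_pos: [0.3939, -0.0555, 0.1865]
tcp_rot: [-179.9, -0.0, -180.0]
wrist_force: [0.7, 0.7, -2.0]
opening: 0.0346
grasp_force: 30.4
```

Request:
send_rows(targets="0 0 1 0 158; 0 0 2 0 158; 0 0 3 0 158; 0 0 4 0 158; 0 0 5 0 158; 0 0 6 0 158; 0 0 7 0 158; 0 0 8 0 158; 0 0 9 0 158; 0 0 10 0 158; 0 0 10 0 158")

```text
time: 31.4
ee_pos: [0.3939, -0.0556, 0.1765]
tcp_rot: [-179.9, -0.0, -180.0]
wrist_force: [0.6, -0.4, -1.1]
opening: 0.0344
grasp_force: 30.4
```

Request:
send_rows(targets="0 0 0.5 0 158; 0 0 1 0 158; 0 0 1.5 0 158; 0 0 2 0 158; 0 0 2 0 158")

```text
time: 32.02
ee_pos: [0.3939, -0.0556, 0.1745]
tcp_rot: [-179.9, -0.0, -180.0]
wrist_force: [-0.6, 0.5, -2.5]
opening: 0.0344
grasp_force: 30.4
```

Request:
send_rows(targets="0 0 0.4 0 158; 0 0 0.8 0 158; 0 0 1.2 0 158; 0 0 1.2 0 158; 0 0 1.2 0 158")

```text
time: 32.65
ee_pos: [0.3939, -0.0556, 0.1734]
tcp_rot: [-179.9, -0.0, -180.0]
wrist_force: [0.8, 0.5, -1.9]
opening: 0.0346
grasp_force: 30.4
```

Request:
send_rows(targets="0 0 0.3 0 158; 0 0 0.6 0 158; 0 0 0.6 0 158; 0 0 0.6 0 158")

```text
time: 33.15
ee_pos: [0.3939, -0.0556, 0.1728]
tcp_rot: [-179.9, -0.0, -180.0]
wrist_force: [-0.5, 0.1, -1.3]
opening: 0.0343
grasp_force: 30.4
```

```bash
python3 - <<'E'
from h import *
f=[];
for i in range(6):
    o=bot.get_obs();f.append(np.r_[o['wrist_force'],o['torque']*100]);camera('wrist')
print(np.mean(f,0).round(2),np.std(f,0).round(2),o['ee_pos'],o['time'])
E
```

```text
[-0.09  0.06 -1.33  0.62 -0.22  0.94] [0.33 0.39 0.32 1.87 2.62 2.26] [ 0.39391785 -0.05556802  0.17278715] 33.4
```

Mean fz is -1.33 N, exactly the weight of the pliers and ring, so there is no contact yet.

```bash
cat > f.py <<'E'
from h import *
f=[]
for i in range(6):
    o=bot.get_obs();f.append(o['wrist_force']);camera('wrist')
print(np.mean(f,0).round(2),np.std(f,0).round(2),o['ee_pos'].round(4),o['time'],o['opening'])
E
```

Request:
send_rows(targets="0 0 0.25 0 158; 0 0 0.5 0 158; 0 0 0.5 0 158")

```text
time: 33.83
ee_pos: [0.3939, -0.0556, 0.1723]
tcp_rot: [-179.9, -0.0, -180.0]
wrist_force: [-0.9, -0.5, -0.5]
opening: 0.0347
grasp_force: 30.4
```

```bash
python3 f.py
```

```text
[-0.17 -0.   -0.93] [0.54 0.64 0.33] [ 0.3939 -0.0556  0.1723] 34.075 0.034491623219468595
```

Request:
send_rows(targets="0 0 0.25 0 158; 0 0 0.5 0 158; 0 0 0.5 0 158")

```text
time: 34.5
ee_pos: [0.394, -0.0556, 0.1718]
tcp_rot: [-179.9, 0.0, -180.0]
wrist_force: [0.6, -0.4, -0.3]
opening: 0.0346
grasp_force: 30.5
```

```bash
python3 f.py
```

```text
[-0.03 -0.14  0.05] [0.41 0.21 0.33] [ 0.3939 -0.0556  0.1718] 34.75 0.034801668276468994
```

Request:
send_rows(targets="0 0 0.15 0 158; 0 0 0.3 0 158; 0 0 0.3 0 158; 0 0 0.3 0 158")

```text
time: 35.3
ee_pos: [0.394, -0.0556, 0.1717]
tcp_rot: [-179.9, 0.0, -180.0]
wrist_force: [-0.3, -0.5, 3.2]
opening: 0.0343
grasp_force: 30.7
```

```bash
python3 f.py
```

```text
[-0.59 -0.23  3.78] [0.22 0.34 0.58] [ 0.394  -0.0556  0.1716] 35.55 0.03455346210454683
```

The stiffness jumped, so the ring is down flat, but at about 5 N. I'll ease off slightly so that it lies lightly.

Request:
send_rows(targets="0 0 -0.15 0 158; 0 0 -0.15 0 158; 0 0 -0.15 0 158")

```text
time: 35.98
ee_pos: [0.3939, -0.0556, 0.1716]
tcp_rot: [-179.9, -0.0, -180.0]
wrist_force: [-0.3, 0.1, 3.6]
opening: 0.0346
grasp_force: 30.7
```

```bash
python3 f.py; python3 - <<'E'
from h import *
# have the loose things/lid moved? compare top views away from the arm; check ring eyes still on pins
im=camera('wrist');g=cv2.cvtColor(im,cv2.COLOR_BGR2GRAY)
for r in range(184,204,3): print(r,' '.join('%3d'%x for x in g[r,276:350:2]))
E
```

```text
[-0.28 -0.29  3.37] [0.28 0.5  0.43] [ 0.3939 -0.0556  0.1717] 36.225 0.03427555033145199
184 179 178 178 179 180 180 172 162 189 207 214 215 214 212 213 212 213 213 214 214 214 216 216 216 216 215 214 210 196 175 156 178 189 191 192 191 190
187 179 181 180 172 164 134  96  87 100 118 179 210 212 213 214 214 215 215 215 216 215 215 214 214 214 214 197 129  94  88  88  99 137 174 187 186 184
190 184 185 170  94  62  59  58  59  63  81 100 168 211 215 215 215 215 214 213 213 214 213 213 213 213 199 122  90  89  68  62  65  64  82 130 173 179
193 185 183 165  88  62  58  58  58  58  66  86 134 206 213 213 213 213 213 214 213 213 213 213 213 212 188 109 101  98  62  58  57  57  60 102 167 175
196 181 181 170  90  60  58  58  58  57  58  79 159 210 213 213 213 214 214 214 213 212 212 211 212 213 206 141  84  63  57  57  56  58  64 124 174 171
199 178 182 190 101  59  59  57  58  57  57  69 168 210 212 212 205 194 177 166 165 169 179 192 205 213 212 177  87  57  57  57  57  58  65 146 198 171
202 181 196 207 149  66  59  58  58  57  57  59  97 142 133 123  91  68  61  60  60  60  60  65  86 130 148 136  79  59  56  56  56  59  72 167 210 200
```

Request:
send_rows(targets="0 0 -0.2 0 158; 0 0 -0.2 0 158; 0 0 -0.2 0 158; 0 0 -0.2 0 158")

```text
time: 36.83
ee_pos: [0.3939, -0.0555, 0.1717]
tcp_rot: [-179.9, -0.0, -180.0]
wrist_force: [-0.3, -0.6, 0.8]
opening: 0.0345
grasp_force: 30.6
```

```bash
python3 f.py
```

```text
[-0.36 -0.62  1.15] [0.46 0.23 0.29] [ 0.3939 -0.0556  0.1717] 37.075 0.03465004664103523
```

The ring now rests on the washer with about 2.5 N of contact, spread and still gripped, so I'm handing in.

```bash
python3 -c "
from workcell import ticket
print(ticket.job_done())"
```

```text
the job is handed in; nothing more can be done
None
```

The ring is over the spindle, resting on the washer at the groove with about 2.5 N of contact, still held spread by the gripped pliers and handed in at about 37 s; the pliers lean about 1.4° in the grip, and I did not check by camera that the jars and tin stayed put, though I felt no contact with them.

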